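# Open the terminal box: press the snap tab, push the cover off

### The arm

A 7-joint arm with a two-finger parallel gripper is mounted at the origin on a cart in front of the work surface, level with it; the furniture and walls round the work are solid. World frame = base frame: x ahead of the robot, y to its left, z up, the work surface at z = 0. Lengths are in m, angles in rad, forces in N, time in s.
With the tool pointing down it reaches from about 0.425 to 0.875 m from the base axis. Payload 4.7 kg.
Tool frame: the origin (TCP) lies midway between the tips of the shut fingers; the grasp point (between the pads) lies 19 mm behind it (grip_depth is the distance from the TCP to the grasp point, in m); z points along the fingers, y is the direction in which the jaws open and shut (so a half turn about z gives the same grasp; the last joint's range is limited). The gripper opens to 87 mm and grips with 3 to 60 N. Pads are 19 mm wide; open, the fingers measure 117 mm over their backs; the gripper's body (75 mm by 190 mm) begins 51 mm behind the grasp point.
Start: joints at [1.293, 0.321, -0.07, 1.45, 0.023, 1.371, -0.057], TCP at [0.187, -0.623, 0.191] pointing down, gripper open.
Joint ranges: [-2.86, 2.86], [-0.3, 2.09], [-1.38, 1.24], [0.06, 2.45], [-1.56, 4.7], [0.09, 2.05], [-2.69, 2.69]. Speed limits (rad/s): [2.57, 2.57, 3.14, 3.14, 3.14, 3.14, 3.14].

### API

Orientations are given as a unit quaternion [w, x, y, z].
In Python, from bench import * gives the robot as it stands.
- The arm moves only by the shell command python3 -m inch 'ROWS' [FORCE]. ROWS is a JSON object of lists of equal length, an entry for each row: "dp": the shift along the tool's x, y, z in cm, a list of three; "rot": the turn, a rotation vector about the tool's x, y, z in degrees, a list of three; "hand": the finger opening in cm, from 0 to 8.7. In form: {"dp": [[x, y, z], ...], "rot": [[wx, wy, wz], ...], "hand": [hand, ...]}. A call has exactly 8 rows; each row shifts and turns the commanded pose from where the row before left it, along the tool's axes as they then stand; what a row does not reach is not made up. A row lasts 1/12 s, in which the tool goes at most 41.7 mm and 7.16 degrees, less where a joint would pass 70% of its speed; a pose out of reach is approached as far as the arm can. A call with a gripper value outside its range is refused whole. The fingers move at their own pace and stop on an object; FORCE is the grip in N (left out, the last holds). Time passes only in rows, so rows that do not move let the fingers close, or fill a call up. It gives the time, the measured TCP pose, the force and the opening at its end, in the units of the state.
- get_obs(): the state, without advancing time (a new reading comes with each control period).
- snapshot(name): name is "scene" or "side" or "wrist"; returns (picture, depth): 480x640x3 uint8, red, green, blue; 480x640 float32, m along the optical axis (not along the pixel's ray), 0 where there is no reading.
- camera_model(name): a dict with "camera_matrix" (3x3 intrinsics, pixels), "D" ([k1, k2, p1, p2, k3] as OpenCV has them; the pictures are not rectified), "R" (3x3) and "t" (3): a world point X has camera coordinates R X + t; the wrist camera has in their place "T_tool_cam" (4x4, takes a point from camera to tool coordinates, whose origin is the TCP and whose axes are the flange's). Camera axes: x right, y down, z forward; pixel columns grow to the right and rows downward; lengths in m; the calibration is good to about 2 mm. A picture is of the moment at which its call begins: read the wrist's pose just before it. camera_model takes no time and is no camera call.
- hand_in(): hands the job in, once; it reports no verdict.
Trained networks look in the newest picture that a camera, given by its name, has taken for a name from the list of things; names that differ only in an ending like _2 or _b are one class to them, and where a whole thing is asked for, a point or a joint stands for the part that bears it (a point fixed in the world has none). Each returns a list of dicts, best first, with "score" (0 to 1); they miss things now and then, are a little off and sometimes report something else, mostly with a low value. They report only what shows in the picture. A call takes as long as a camera call.
- outline_of(thing, camera): "pixels" (480x640 bool, what is visible of it) and "location" ([row, column] in pixels, amid what is visible of it).
The state is a dict: "clock": time; "joint_positions": joint angles; "dq": joint speeds; "effort": joint torques, N m; "position": TCP position; "eef_rot": TCP orientation; "contact_force": force on the tool from outside, world axes, zero at the start; "moment": the same for the moment, N m; "grip_width": finger opening in m.
Only numpy, scipy, OpenCV 4.12 (cv2) and the standard library are available. Lean on these libraries where they do the work, as an engineer would, in place of code of your own. Each camera call takes 0.05 s, during which the arm holds its last target.

### The job

Open the small terminal box on the worktop with the fingertips, without gripping or lifting anything: press its snap tab fully down so that the cover springs free, then gently push the cover by its upright rib along its guides, away from the robot, until it drops off the far end of the box. Leave the cover lying flat on the worktop, right way up and just beyond the box, and do not disturb the tools and bits lying around.

Things in the scene. Friction and masses are not known exactly. Their poses are not given: they have to be found in the camera images.
- terminal_box: low dark steel box, fixed; x -48 to +42 mm, y -38 to +38 mm. Origin at worktop level; +x points to its far end, over which the cover leaves, +y left, z up. The cover's seat is 24 mm up; side guides and near end wall rise to 29.5 mm, lips over the cover's edges (only at x < 0) to 32 mm. Terminal strip inside, top 19 mm. A gland 23 mm high sticks out 14 mm from the near end.
- snap_tab (a joint): travel of the snap tab, m: 0 = up (start), 0.006 = fully down; sprung, about 3 to 5 N press it down. Beyond 3.5 mm of travel its catch frees the cover and a spring in the box pushes the cover 8 mm towards the far end in about 0.2 s. Let go then, the tab stays about 2 mm down under the cover's edge (lifting it 1 to 2 mm) and rises fully when the cover is pushed away.
- tab_top (a point): centre of the top of the snap tab's 16 x 16 mm steel pressing pad, on a post outside the box's right (-y) wall by its near end: at x -26, y -50 mm in the box's frame, 42 mm above the worktop when up, 36 mm when fully down. Moves with the tab; axes as the box's.
- cover: grey loose cover plate, 80 (x) x 64 (y) x 4 mm, about 90 g, with an upright rib at its near end. Origin at the centre of its underside, over the box's origin and 24 mm above the worktop when latched; axes as the box's. After about 82 mm of travel from there it drops off the far end; it tips over the end wall first, then lies rib upward.
- rib_face (a point): centre of the near (-x) face of the cover's rib, the face to push. Rib 40 mm wide (y), 8 mm thick (x), from 28 to 46 mm above the worktop while seated; this point is 40 mm behind (-x of) the cover's origin and 38 mm above the worktop. A fingertip 35 to 38 mm above the worktop pushes it and clears the box.
- bolt: hex-head bolt, 15 x 32 mm, lying left of the box's near end; loose bystander, leave it alone. Origin at the centre of its underside.
- hex_key: bent hex key, 31 x 88 mm, 6 mm thick, lying right of the box's far half; loose bystander, leave it alone. Origin at the centre of its underside.
- offcut: small six-sided wood offcut, 16 x 21 x 14 mm, left of the box's far end; loose bystander, leave it alone. Origin at the centre of its underside.
- tweezers: steel tweezers, 120 mm long, near the front edge of the worktop; loose bystander, leave it alone. Origin at the centre of its underside.
- pencil: pencil, 146 mm long, near the front edge of the worktop; loose bystander, leave it alone. Origin at the centre of its underside.

How it is judged:
On the way, in this order (a step that is already met when the one before it is completed fails the run):
1. the fingers press the snap tab down (at least 4 mm) (value of joint snap_tab above 0.004 m and contact force between the fingers and terminal_box above 0.3 N), for 0.05 s.
2. the fingers push the released cover along its guides, more than 30 mm from its latched place (x of cover in the frame of terminal_box above 0.03 m and contact force between the fingers and cover above 0.1 N), for 0.05 s.
At the end, for the whole second after the job is handed in: The cover lies at rest flat on the worktop (underside within 6 mm of it, tilt under 0.12 rad, rib upward), beyond the far end of the box: its centre more than 75 mm along the box's x and within 200 mm of the box's origin (height (world z) of cover between -0.004 and 0.006 m and angle between cover's own z axis and vertical below 0.12 rad and x of cover in the frame of terminal_box above 0.075 m and horizontal distance between cover and terminal_box below 0.2 m and linear speed of cover below 0.02 m/s); the robot touches nothing.
It fails at once if the cover is gripped or pushed roughly (over 20 N between fingers and cover) (contact force between the fingers and cover above 20 N).
It fails at once if the cover is lifted (its underside centre more than 31 mm above the worktop) (height (world z) of cover above 0.031 m).
It fails at once if a bystander is moved more than 20 mm (distance of any of bolt, hex_key, offcut, tweezers, pencil from where it was at the start of the episode above 0.02 m).
It also fails if it takes over 37 s, if anything falls off the work surface, if the arm or the gripper's body presses on something with over 40 N, if the wrist force passes 120 N, or if a joint passes its speed limit or range.

## Working session

There is one attempt and no reset: what is moved stays moved. The work goes in short steps, Python scripts to look and compute and a shell command to move; the robot and the scene stay as the last step left them, time stands still between calls to the robot, and variables do not carry over. Pictures are saved under pics/ and viewed, and the job is handed in when it is done.

```bash
ls; mkdir -p pics
python3 - <<'E'
from bench import *
import cv2
o=get_obs()
print({k:(v if k!='effort' else 0) for k,v in o.items()})
for c in ['scene','side']:
    p,d=snapshot(c); cv2.imwrite(f'pics/{c}0.png',p[:,:,::-1])
    print(c,camera_model(c))
print(camera_model('wrist'))
E
```

```text
pics
{'clock': 0.0, 'joint_positions': array([ 1.293077  ,  0.32183642, -0.07008534,  1.45166075,  0.02259379,
        1.37076783, -0.05690797]), 'dq': array([-1.61383552e-03, -4.71611411e-04,  2.19254694e-03, -1.16678334e-03,
        9.93632981e-05,  3.80793561e-04,  4.45291858e-04]), 'effort': 0, 'position': array([ 0.18678261, -0.62196177,  0.19005999]), 'eef_rot': array([-9.25086728e-04,  9.89372046e-01,  1.45403117e-01, -1.81268204e-04]), 'contact_force': array([ 0.48260966,  0.72438345, -0.06498682]), 'moment': array([ 0.02521905, -0.00775165, -0.02681172]), 'grip_width': 0.0870293441414583}
scene {'camera_matrix': array([[610.70927305,   0.        , 319.83769538],
       [  0.        , 610.70927305, 249.73745434],
       [  0.        ,   0.        ,   1.        ]]), 'D': array([0.0313731, 0.       , 0.       , 0.       , 0.       ]), 'R': array([[-0.53646261, -0.84358047, -0.02408019],
       [-0.47301711,  0.32419366, -0.81923945],
       [ 0.69890105, -0.42810099, -0.57294577]]), 't': array([0.20755721, 0.29441645, 0.60304303])}
side {'camera_matrix': array([[442.8882845 ,  
[... 319 characters left out ...]
[ 0.33672688, -0.71170555, -0.61651457]]), 't': array([0.38401607, 0.20971537, 0.68343037])}
{'camera_matrix': array([[419.62833904,   0.        , 315.25389154],
       [  0.        , 419.62833904, 233.57203804],
       [  0.        ,   0.        ,   1.        ]]), 'D': array([-0.08859057,  0.        ,  0.        ,  0.        ,  0.        ]), 'T_tool_cam': array([[ 6.97611486e-04, -9.64262102e-01, -2.64949263e-01,
         7.28502348e-02],
       [ 9.99999495e-01,  4.80846086e-04,  8.82997269e-04,
         1.19356470e-03],
       [-7.24040986e-04, -2.64949745e-01,  9.64261950e-01,
        -1.92999909e-01],
       [ 0.00000000e+00,  0.00000000e+00,  0.00000000e+00,
         1.00000000e+00]])}
```

View pics/scene0.png

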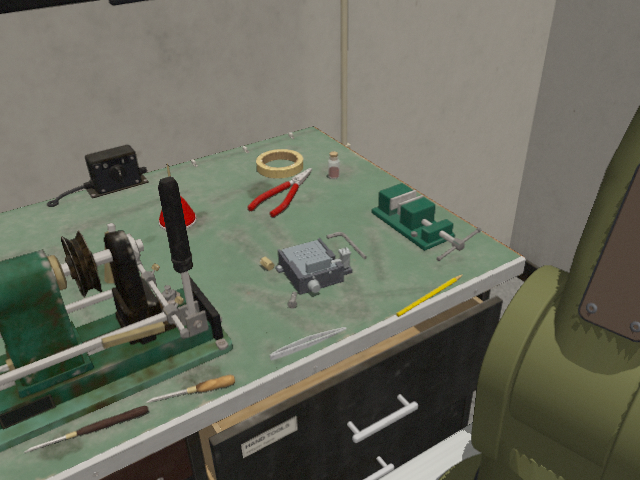

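View pics/side0.png

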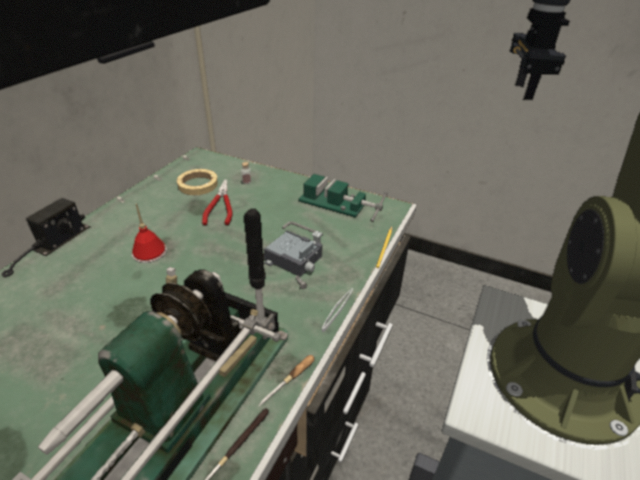

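The box is at about (315,265) in scene and (295,250) in side. The tab post is at its right (350,255), with the bolt, hex key, offcut, tweezers and pencil around it. Next I measure the poses.

```bash
cat > h.py <<'E'
from bench import *
import numpy as np, cv2
from scipy.spatial.transform import Rotation as Ro
def tcp():
    o=get_obs(); q=o['eef_rot']; T=np.eye(4); T[:3,:3]=Ro.from_quat([q[1],q[2],q[3],q[0]]).as_matrix(); T[:3,3]=o['position']; return T
def extr(c,T=None):
    m=camera_model(c)
    if c=='wrist':
        W=T@m['T_tool_cam']; return m['camera_matrix'],m['D'],W[:3,:3],W[:3,3]
    return m['camera_matrix'],m['D'],m['R'].T,-m['R'].T@m['t']
def unproj(c,rc,z,T=None):
    K,D,R,t=extr(c,T); rc=np.atleast_2d(rc).astype(float)
    u=cv2.undistortPoints(rc[:,::-1].reshape(-1,1,2).copy(),K,D).reshape(-1,2)
    P=np.c_[u,np.ones(len(u))]*np.asarray(z).reshape(-1,1); return P@R.T+t
def cloud(c,mask,d,T=None):
    rc=np.argwhere(mask&(d>0)); return unproj(c,rc,d[rc[:,0],rc[:,1]],T)
def onplane(c,rc,h,T=None):
    K,D,R,t=extr(c,T); P=unproj(c,rc,np.ones(len(np.atleast_2d(rc))),T)-t
    return t+P*((h-t[2])/P[:,2:3])
def proj(c,X,T=None):
    K,D,R,t=extr(c,T); r=cv2.Rodrigues(R.T)[0]
    return cv2.projectPoints(np.atleast_2d(X).astype(float),r,-R.T@t,K,D)[0].reshape(-1,2)
E
python3 - <<'E'
from h import *
p,d=snapshot('scene')
things=['terminal_box','cover','snap_tab','bolt','hex_key','offcut','tweezers','pencil']
ov=p.copy()
for i,t in enumerate(things):
    r=outline_of(t,'scene')
    for k in r[:2]:
        m=k['pixels']; C=cloud('scene',m,d)
        print(t,round(k['score'],2),np.round(k['location']),m.sum(),np.round(np.median(C,0),3) if len(C) else '',np.round(C.min(0),3),np.round(C.max(0),3))
    if r:
        np.save(f'm_{t}.npy',r[0]['pixels'])
        ov[r[0]['pixels']]=(ov[r[0]['pixels']]*.5+np.array([[255,0,0],[0,255,0],[0,0,255],[255,255,0],[255,0,255],[0,255,255],[255,128,0],[128,0,255]][i])*.5)
np.save('d.npy',d); np.save('p.npy',p)
c=ov[200:340,200:480]; cv2.imwrite('pics/ov.png',cv2.resize(c[:,:,::-1],None,fx=2.85,fy=2.85))
cv2.imwrite('pics/cr.png',cv2.resize(p[220:310,240:380,::-1],None,fx=5.7,fy=5.7,interpolation=cv2.INTER_CUBIC))
print(get_obs()['clock'])
E
```

```text
terminal_box 0.84 [272. 318.] 1673 [ 0.471 -0.047  0.02 ] [ 0.449 -0.137 -0.004] [ 0.561 -0.014  0.043]
cover 0.76 [258. 308.] 1097 [ 0.513 -0.055  0.027] [ 0.468 -0.098 -0.003] [ 0.593 -0.028  0.047]
snap_tab 0.72 [258. 341.] 218 [ 0.476 -0.103  0.029] [ 0.462 -0.148 -0.004] [ 0.537 -0.083  0.043]
bolt 0.67 [304. 292.] 105 [0.451 0.008 0.006] [ 0.444 -0.01  -0.001] [0.473 0.016 0.014]
hex_key 0.74 [240. 348.] 178 [ 0.545 -0.154  0.003] [ 0.489 -0.162 -0.003] [ 0.583 -0.134  0.008]
offcut 0.64 [343. 302.] 660 [0.371 0.039 0.003] [ 0.363 -0.029 -0.004] [0.386 0.089 0.01 ]
offcut 0.58 [263. 267.] 118 [ 0.556 -0.006  0.009] [ 0.548 -0.022 -0.003] [0.58  0.001 0.014]
tweezers 0.77 [343. 303.] 710 [0.37  0.037 0.003] [ 0.363 -0.03  -0.005] [0.385 0.089 0.01 ]
tweezers 0.48 [257. 309.] 1200 [ 0.512 -0.055  0.027] [ 0.466 -0.117 -0.003] [ 0.588 -0.024  0.047]
pencil 0.56 [294. 432.] 367 [ 0.355 -0.184  0.004] [ 0.343 -0.249 -0.004] [ 0.371 -0.105  0.008]
0.55
```

View pics/ov.png

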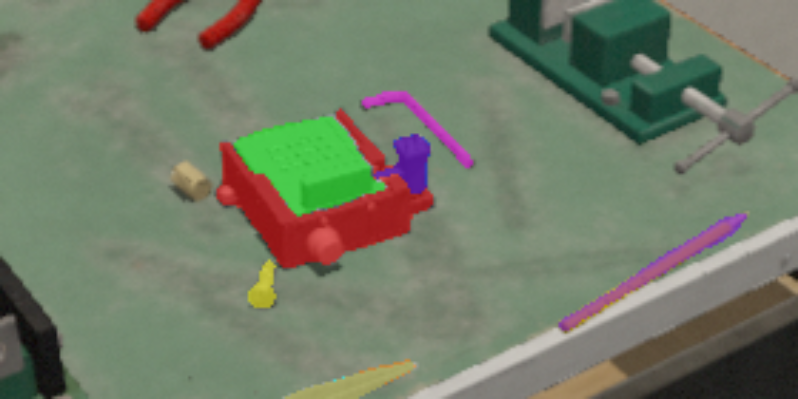

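View pics/cr.png

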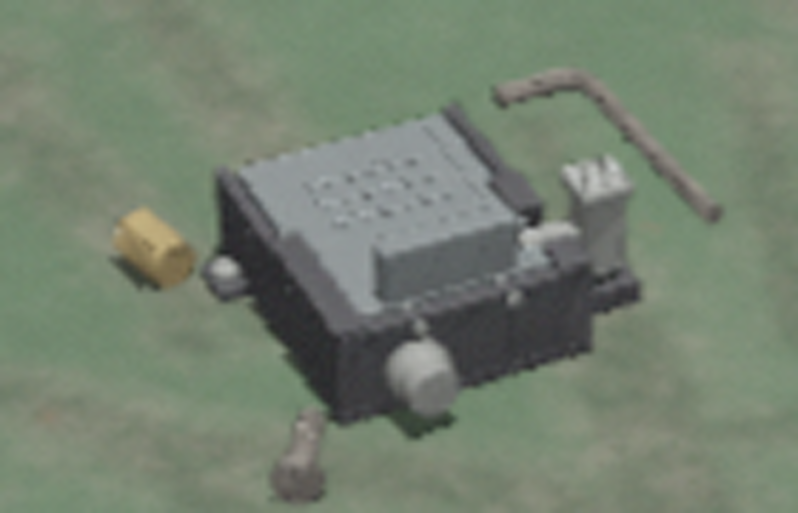

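Run:
```python
from h import *
from scipy.optimize import minimize
d=np.load('d.npy')
m=np.zeros((480,640),bool); m[225:310,255:375]=1
C=cloud('scene',m,d)
# tab pad
t=C[(C[:,2]>.038)]
for lo,hi in((.037,.045),(.044,.05)):
    s=C[(C[:,2]>lo)&(C[:,2]<hi)]; print(lo,len(s))
tab=C[(C[:,2]>.037)&(C[:,2]<.05)&(C[:,1]<-.092)]
print('tab',len(tab),tab.mean(0),tab.min(0),tab.max(0))
rib=C[(C[:,2]>.043)&(C[:,1]>-.092)]; print('rib',len(rib),rib.mean(0),rib.min(0),rib.max(0))
r=cv2.minAreaRect((rib[:,:2]*1000).astype(np.float32)); print(r)
r=cv2.minAreaRect((tab[:,:2]*1000).astype(np.float32)); print(r)
cov=C[(C[:,2]>.0255)&(C[:,2]<.031)]
print(len(cov)); print(cv2.minAreaRect((cov[:,:2]*1000).astype(np.float32)))
```

```text
0.037 230
0.044 51
tab 78 [ 0.47757747 -0.10374716  0.04007357] [ 0.4681816  -0.11347348  0.03701609] [ 0.48881581 -0.09624687  0.04250333]
rib 87 [ 0.47579888 -0.05298173  0.04440454] [ 0.46926709 -0.07327653  0.04308546] [ 0.48306152 -0.03293872  0.04673664]
((476.025146484375, -53.24974822998047), (39.66627883911133, 10.906229019165039), 83.7129135131836)
((478.6460876464844, -104.23409271240234), (15.824198722839355, 19.849897384643555), 80.79851531982422)
1179
((506.6352844238281, -65.97555541992188), (93.13069915771484, 93.52932739257812), 81.69091796875)
```

The tab, rib and box heights match the spec. The rib gives a box yaw of about -6.3°. Before moving I check the tall surroundings, meaning the lathe lever and the vise.

Run:
```python
from h import *
d=np.load('d.npy')
for n,(r0,r1,c0,c1) in dict(lever=(180,335,150,235),vise=(180,260,370,480),lathebase=(280,350,150,235),bench=(250,275,480,520)).items():
    m=np.zeros((480,640),bool); m[r0:r1,c0:c1]=1
    C=cloud('scene',m,d); C=C[(C[:,2]>.01)&(C[:,0]<.95)]
    print(n,np.round(np.percentile(C,[1,50,99],axis=0),3).tolist())
# lever column: nearest y
m=np.ones((480,640),bool); C=cloud('scene',m,d)
s=C[(C[:,2]>.06)&(C[:,0]>.35)&(C[:,0]<.75)&(C[:,1]<.3)&(C[:,1]>-.5)]
print(len(s), np.round(np.percentile(s,[0,5,50,95,100],axis=0),3).tolist())
```

```text
lever [[0.403, 0.043, 0.014], [0.439, 0.166, 0.081], [0.77, 0.217, 0.263]]
vise [[0.4, -0.312, 0.01], [0.498, -0.267, 0.033], [0.586, -0.244, 0.052]]
lathebase [[0.398, 0.129, 0.01], [0.44, 0.171, 0.055], [0.524, 0.221, 0.116]]Traceback (most recent call last):
  File "<stdin>", line 6, in <module>
    return _quantile_unchecked(
        a, q, axis, out, overwrite_input, method, keepdims, weights)
    return _ureduce(a,
                    func=_quantile_ureduce_func,
    ...<5 lines>...
                    overwrite_input=overwrite_input,
                    method=method)
    r = func(a, **kwargs)
    result = _quantile(arr,
                       quantiles=q,
    ...<2 lines>...
                       out=out,
                       weights=wgt)
    slices_having_nans = np.isnan(arr[-1, ...])
                                  ~~~^^^^^^^^^
IndexError: index -1 is out of bounds for axis 0 with size 0
```

```bash
python3 -m inch '{"dp":[[2.585,-2.891,0.1],[2.585,-2.891,0.1],[2.585,-2.891,0.1],[2.585,-2.891,0.1],[2.585,-2.891,0.1],[2.585,-2.891,0.1],[2.585,-2.891,0.1],[2.585,-2.891,0.1]],"rot":[[0,0,0],[0,0,0],[0,0,0],[0,0,0],[0,0,0],[0,0,0],[0,0,0],[0,0,0]],"hand":[8.7,8.7,8.7,8.7,8.7,8.7,8.7,8.7]}'
```

```text
clock: 1.22
position: [0.319, -0.3398, 0.1834]
eef_rot: [0.001, 0.989, 0.145, 0.0]
contact_force: [0.2, -0.3, -0.2]
grip_width: 0.0869
```

The lever is at y>0.13, so it stays clear of the gripper body. I continue.

```bash
python3 -m inch '{"dp":[[2.585,-2.891,0.1],[2.585,-2.891,0.1],[2.585,-2.891,0.1],[2.585,-2.891,0.1],[2.585,-2.891,0.1],[2.585,-2.891,0.1],[2.585,-2.891,0.1],[2.585,-2.891,0.1]],"rot":[[0,0,0],[0,0,0],[0,0,0],[0,0,0],[0,0,0],[0,0,0],[0,0,0],[0,0,0]],"hand":[8.7,8.7,8.7,8.7,8.7,8.7,8.7,8.7]}'
python3 -m inch '{"dp":[[0,0,0],[0,0,0],[0,0,0],[0,0,0],[0,0,0],[0,0,0],[0,0,0],[0,0,0]],"rot":[[0,0,5],[0,0,5],[0,0,5],[0,0,5],[0,0,3],[0,0,0],[0,0,0],[0,0,0]],"hand":[8.7,8.7,8.7,8.7,8.7,8.7,8.7,8.7]}'
python3 - <<'E'
from h import *
T=tcp(); p,d=snapshot('wrist'); np.save('wT.npy',T);np.save('wd.npy',d);np.save('wp.npy',p)
cv2.imwrite('pics/w1.png',p[:,:,::-1]); print(T)
for t in ['terminal_box','cover','snap_tab']:
    r=outline_of(t,'wrist')
    for k in r[:1]: print(t,k['score'],k['location'],k['pixels'].sum()); np.save(f'wm_{t}.npy',k['pixels'])
E
```

```text
clock: 1.88
position: [0.4505, -0.0588, 0.1756]
eef_rot: [0.001, 0.989, 0.145, 0.0]
contact_force: [1.0, 0.5, -1.0]
grip_width: 0.087
clock: 2.55
position: [0.45, -0.0606, 0.1752]
eef_rot: [0.0, 0.999, -0.054, 0.0]
contact_force: [0.3, -0.4, 0.1]
grip_width: 0.0872
[[ 9.94143128e-01 -1.08071243e-01  2.15922371e-04  4.50029583e-01]
 [-1.08071167e-01 -9.94143102e-01 -3.38872179e-04 -6.06235381e-02]
 [ 2.51280073e-04  3.13552466e-04 -9.99999919e-01  1.75248322e-01]
 [ 0.00000000e+00  0.00000000e+00  0.00000000e+00  1.00000000e+00]]
terminal_box 0.69 [161.9, 334.5] 4212
cover 0.85 [129.7, 305.3] 8074
snap_tab 0.71 [166.9, 364.8] 639
```

View pics/w1.png

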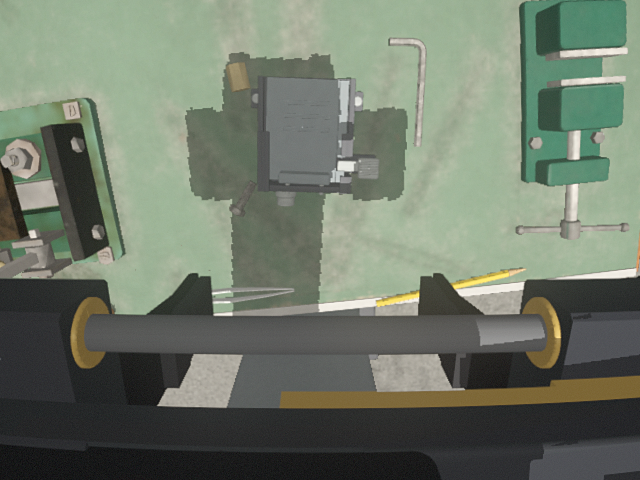

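The wrist view shows the box at about (305,135), nearly square to the image. The tab pad is at (368,168) and the rib at (305,178). Now I fit the pose from the wrist depth.

Run:
```python
from h import *
from scipy.optimize import least_squares
T=np.load('wT.npy'); d=np.load('wd.npy'); p=np.load('wp.npy')
m=np.zeros((480,640),bool); m[60:215,235:390]=1
C=cloud('wrist',m,d,T)
flo=np.zeros((480,640),bool); flo[20:250,130:500]=1
F=cloud('wrist',flo,d,T); F=F[abs(F[:,2])<.01]; print('floor z',np.median(F[:,2]))
for n,s in dict(rib=(C[:,2]>.042)&(C[:,1]>-.085),tab=(C[:,2]>.038)&(C[:,1]<-.085),plate=(C[:,2]>.0255)&(C[:,2]<.0305)&(C[:,1]>-.09)).items():
    S=C[s]; r=cv2.minAreaRect((S[:,:2]*1000).astype(np.float32)); print(n,len(S),np.round(S.mean(0),4),np.round(np.median(S[:,2]),4),r)
v=p[40:230,210:440,::-1]
def box(x0,y0,a):
    a=np.radians(a); R=np.array([[np.cos(a),-np.sin(a)],[np.sin(a),np.cos(a)]])
    def f(P): P=np.atleast_2d(P).astype(float); return np.c_[P[:,:2]@R.T+[x0,y0],P[:,2]]
    return f
for i,(x0,y0,a) in enumerate([(.511,-.057,-6.3)]):
    f=box(x0,y0,a); im=p[:,:,::-1].copy()
    big=cv2.resize(im[40:230,230:440],None,fx=3.1,fy=3.1,interpolation=cv2.INTER_CUBIC)
    def poly(P,col):
        q=(proj('wrist',f(np.array(P)/1000),T)-[230,40]+.5)*3.1
        cv2.polylines(big,[np.round(q).astype(int).reshape(-1,1,2)],True,col,1)
    poly([(-48,-38,29.5),(42,-38,29.5),(42,38,29.5),(-48,38,29.5)],(0,0,255))
    poly([(-40,-20,46),(-32,-20,46),(-32,20,46),(-40,20,46)],(0,255,0))
    poly([(-34,-58,42),(-18,-58,42),(-18,-42,42),(-34,-42,42)],(255,255,0))
    cv2.imwrite('pics/w2.png',big)
```

```text
floor z -0.0005347553850542364
rib 543 [ 0.4795 -0.0563  0.0452] 0.0452 ((479.3001708984375, -55.87411117553711), (39.77159881591797, 8.370579719543457), 81.01692199707031)
tab 421 [ 0.4816 -0.1066  0.0414] 0.0414 ((481.5521240234375, -106.70320892333984), (15.849077224731445, 15.809422492980957), 83.76687622070312)
plate 7927 [ 0.5158 -0.0582  0.0276] 0.0276 ((510.44073486328125, -58.67049789428711), (73.15528106689453, 92.39742279052734), 82.47087860107422)
```

View pics/w2.png

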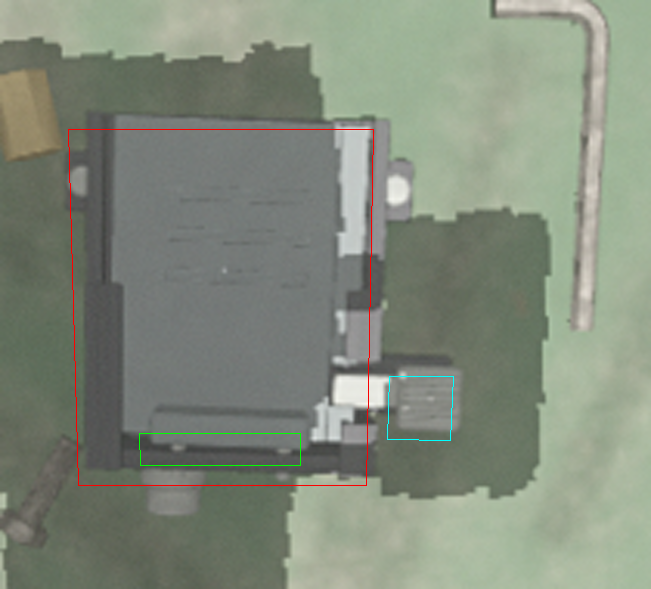

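The wrist fit, from the rib and tab together, puts the box origin at about (0.514, -0.060) with yaw about -8°. The scene camera agrees to 3–4 mm. The tab top is at (0.481, -0.106, 0.042). I shut the fingers, align, and go above the tab.

```bash
python3 -m inch '{"dp":[[0,0,0],[0.74,0.8,0],[0.74,0.8,0],[0.74,0.8,0],[0.74,0.8,0],[0.74,0.8,0],[0,0,0],[0,0,0]],"rot":[[0,0,1.8],[0,0,0],[0,0,0],[0,0,0],[0,0,0],[0,0,0],[0,0,0],[0,0,0]],"hand":[0,0,0,0,0,0,0,0]}' 20
python3 -m inch '{"dp":[[0,0,2],[0,0,2],[0,0,2],[0,0,2],[0,0,2],[0,0,1.2],[0,0,0],[0,0,0]],"rot":[[0,0,0],[0,0,0],[0,0,0],[0,0,0],[0,0,0],[0,0,0],[0,0,0],[0,0,0]],"hand":[0,0,0,0,0,0,0,0]}'
python3 - <<'E'
from h import *
print(tcp()[:3,3])
p,d=snapshot('scene'); cv2.imwrite('pics/s2.png',cv2.resize(p[190:310,240:400,::-1],None,fx=5,fy=5,interpolation=cv2.INTER_CUBIC))
E
```

```text
clock: 3.42
position: [0.4811, -0.1058, 0.1747]
eef_rot: [-0.001, 0.997, -0.071, -0.0]
contact_force: [-0.4, 0.1, -0.2]
grip_width: 0.0418
clock: 4.08
position: [0.4808, -0.1049, 0.0631]
eef_rot: [-0.0, 0.998, -0.07, -0.0]
contact_force: [0.1, 0.7, 0.5]
grip_width: 0.0011
[ 0.48079306 -0.10491106  0.06314747]
```

View pics/s2.png

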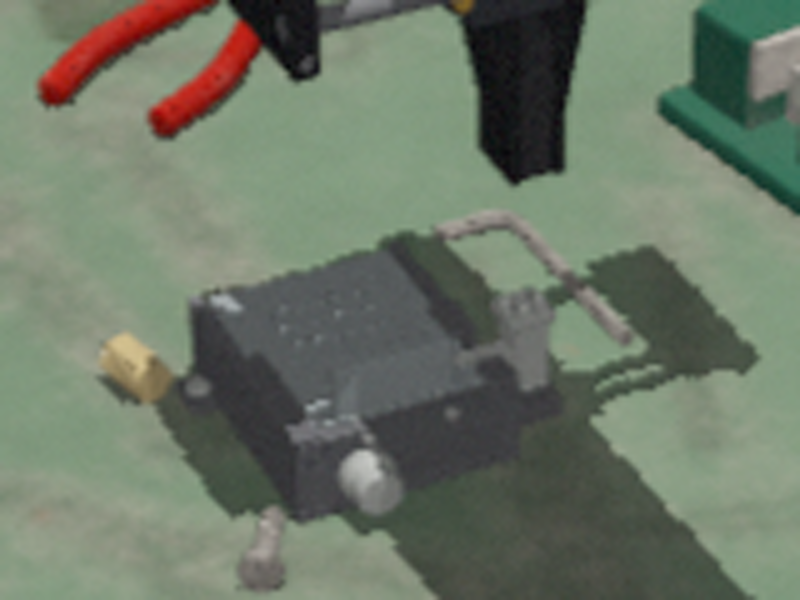

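The shut fingertips sit directly above the tab pad in the picture, tips at (520,170) and pad at (523,300). As a check I project the expected points into that view.

Run:
```python
from h import *
q=proj('scene',[tcp()[:3,3],[.481,-.1055,.042]]); print(q,(q-[240,190])*5)
print(get_obs()['contact_force'])
```

```text
[[343.27964816 236.91116531]
 [343.69006021 248.64658549]] [[516.3982408  234.55582654]
 [518.45030103 293.23292745]]
[0.02334193 0.31957124 1.11213443]
```

The projected TCP at crop y=235 doesn't match the visible tip at about 180. I check this with a fresh picture and depth.

Run:
```python
from h import *
print(tcp()[:3,3])
p,d=snapshot('scene'); big=cv2.resize(p[190:310,240:400,::-1],None,fx=5,fy=5,interpolation=cv2.INTER_CUBIC)
T=tcp()
print(T[:3,3])
for h in range(0,40,5):
    P=np.array([[-.0095,-.015,-h/1000],[.0095,-.015,-h/1000],[.0095,.015,-h/1000],[-.0095,.015,-h/1000]])@T[:3,:3].T+T[:3,3]
    q=(proj('scene',P)-[240,190]+.5)*5
    if h in(0,15): cv2.polylines(big,[q.astype(int).reshape(-1,1,2)],True,(0,0,255) if h==0 else (0,255,255),1)
cv2.imwrite('pics/s3.png',big)
m=np.zeros((480,640),bool); m[200:228,330:356]=1
C=cloud('scene',m,d); C=C[(C[:,2]>.03)]; 
for lo in np.arange(.05,.13,.01):
    S=C[(C[:,2]>lo)&(C[:,2]<lo+.01)]
    if len(S): print(round(lo,3),len(S),np.round(S.mean(0),3),np.round(S.min(0),3),np.round(S.max(0),3))
```

```text
[ 0.48163279 -0.10520568  0.06396041]
[ 0.4820828  -0.10541977  0.06440573]
0.09 55 [ 0.474 -0.102  0.097] [ 0.467 -0.112  0.092] [ 0.494 -0.093  0.1  ]
0.1 102 [ 0.475 -0.101  0.105] [ 0.465 -0.113  0.1  ] [ 0.493 -0.093  0.11 ]
0.11 96 [ 0.474 -0.101  0.115] [ 0.467 -0.113  0.11 ] [ 0.494 -0.093  0.12 ]
0.12 103 [ 0.473 -0.101  0.125] [ 0.467 -0.115  0.12 ] [ 0.493 -0.091  0.13 ]
```

View pics/s3.png

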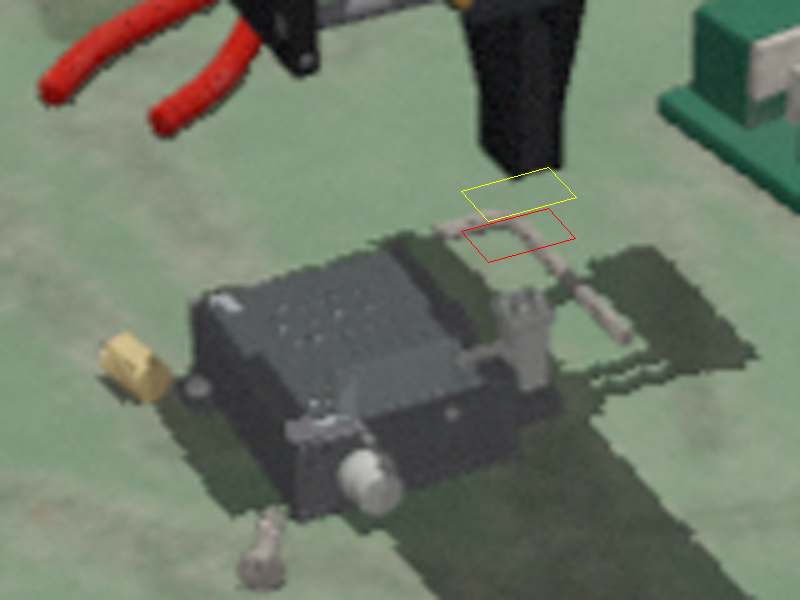

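Depth puts the visible fingertip bottom at z≈0.092, while the TCP reads 0.064, a 28 mm disagreement. I check it with the side and wrist cameras before relying on either.

Run:
```python
from h import *
T=tcp(); p,d=snapshot('wrist'); im=p[:,:,::-1].copy()
for h,col in((0,(0,0,255)),(28,(0,255,255))):
    P=np.array([[-.0095,-.015,-h/1000],[.0095,-.015,-h/1000],[.0095,.015,-h/1000],[-.0095,.015,-h/1000]])@T[:3,:3].T+T[:3,3]
    cv2.polylines(im,[proj('wrist',P,T).astype(int).reshape(-1,1,2)],True,col,1)
cv2.imwrite('pics/w3.png',im)
T=tcp(); p,d=snapshot('side'); big=cv2.resize(p[180:290,230:370,::-1],None,fx=5.5,fy=5.5,interpolation=cv2.INTER_CUBIC)
for h,col in((0,(0,0,255)),(28,(0,255,255))):
    P=np.array([[-.0095,-.015,-h/1000],[.0095,-.015,-h/1000],[.0095,.015,-h/1000],[-.0095,.015,-h/1000]])@T[:3,:3].T+T[:3,3]
    cv2.polylines(big,[((proj('side',P)-[230,180]+.5)*5.5).astype(int).reshape(-1,1,2)],True,col,1)
cv2.imwrite('pics/sd3.png',big)
o=get_obs(); print(o['position'],o['clock'],o['joint_positions'],o['contact_force'],o['moment'])
```

```text
[ 0.48210328 -0.1055874   0.0644658 ] 4.2833 [ 0.79070107  0.13933963 -0.66519227  1.96584158  0.09890785  1.06561926
 -1.62938591] [ 0.41303778  0.05494191 -0.91230951] [ 0.05851591 -0.00158162  0.00155536]
```

View pics/w3.png

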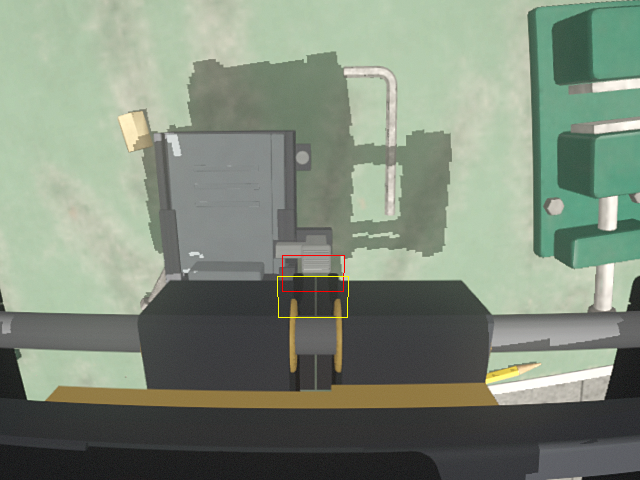

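View pics/sd3.png

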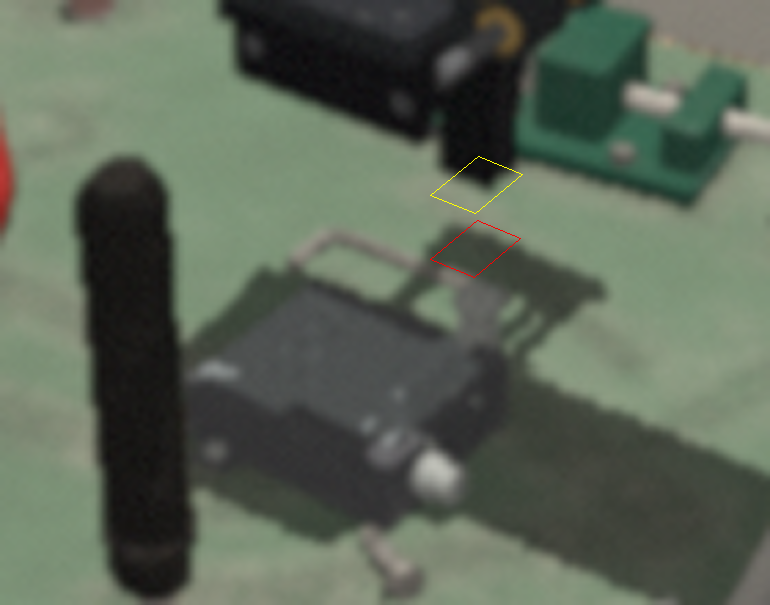

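Both cameras agree that the real fingertips are about 28 mm above the reported TCP, with the lateral position right. I'll descend in small steps and let contact force and pictures set the height, not the TCP reading.

```bash
python3 -m inch '{"dp":[[0,0,0.3],[0,0,0.3],[0,0,0.3],[0,0,0.3],[0,0,0.3],[0,0,0.2],[0,0,0],[0,0,0]],"rot":[[0,0,0],[0,0,0],[0,0,0],[0,0,0],[0,0,0],[0,0,0],[0,0,0],[0,0,0]],"hand":[0,0,0,0,0,0,0,0]}'
cat > look.py <<'E'
import sys
from h import *
n=sys.argv[1]
o=get_obs(); print(o['clock'],np.round(o['position'],4),np.round(o['contact_force'],2))
p,d=snapshot('scene'); cv2.imwrite(f'pics/{n}.png',cv2.resize(p[190:310,240:400,::-1],None,fx=5,fy=5,interpolation=cv2.INTER_CUBIC))
m=np.zeros((480,640),bool); m[190:300,300:375]=1
dark=(p.max(2)<45)
C=cloud('scene',m&dark,d); C=C[(C[:,2]>.05)&(C[:,2]<.2)]
xy=o['position'][:2]; s=C[(np.hypot(*(C[:,:2]-xy).T)<.025)]
if len(s): print('tip z min',np.percentile(s[:,2],[0,2,5]),len(s))
E
python3 look.py s4
```

```text
clock: 4.95
position: [0.4809, -0.1053, 0.046]
eef_rot: [-0.0, 0.998, -0.07, -0.0]
contact_force: [0.0, 0.5, -0.2]
grip_width: 0.0006
4.95 [ 0.4809 -0.1053  0.046 ] [ 0.01  0.46 -0.16]
tip z min [0.07636944 0.07880433 0.0806426 ] 545
```

View pics/s4.png

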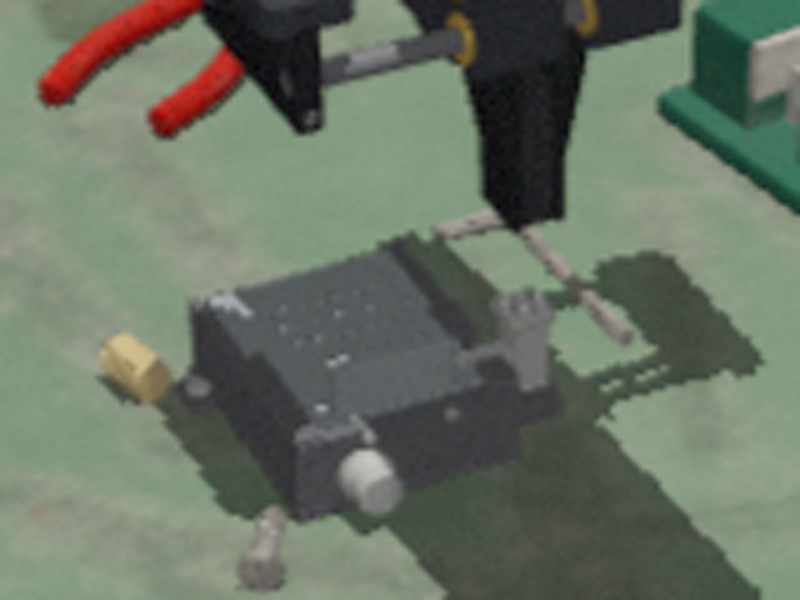

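Run:
```python
from h import *
p,d=snapshot('scene')
m=np.zeros((480,640),bool); m[192:218,282:306]=1
C=cloud('scene',m&(p.max(2)<60),d); C=C[C[:,2]>.04]
print(len(C),np.round(np.percentile(C,[1,5,50,99],axis=0),3).tolist())
```

```text
350 [[0.453, -0.024, 0.148], [0.453, -0.021, 0.15], [0.457, -0.016, 0.166], [0.516, -0.006, 0.186]]
```

The end plate bottom is 0.148 m up, well clear. I descend 26 mm.

```bash
python3 -m inch '{"dp":[[0,0,0.5],[0,0,0.5],[0,0,0.5],[0,0,0.5],[0,0,0.4],[0,0,0.2],[0,0,0],[0,0,0]],"rot":[[0,0,0],[0,0,0],[0,0,0],[0,0,0],[0,0,0],[0,0,0],[0,0,0],[0,0,0]],"hand":[0,0,0,0,0,0,0,0]}'
python3 look.py s5
```

```text
clock: 5.72
position: [0.481, -0.1053, 0.02]
eef_rot: [-0.0, 0.998, -0.07, -0.0]
contact_force: [-0.6, -0.5, -0.0]
grip_width: 0.0005
5.7167 [ 0.481  -0.1053  0.02  ] [-0.6  -0.47 -0.05]
tip z min [0.05060704 0.05247103 0.05510854] 522
```

View pics/s5.png

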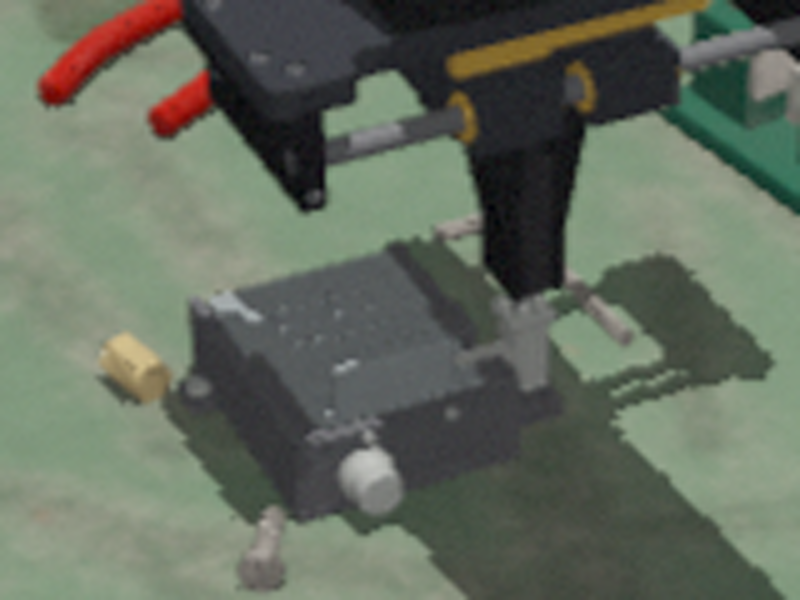

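The tip is just above the pad centre at (523,290), with no contact yet. I press on in 1 mm rows.

```bash
python3 -m inch '{"dp":[[0,0,0.1],[0,0,0.1],[0,0,0.1],[0,0,0.1],[0,0,0.1],[0,0,0.1],[0,0,0.1],[0,0,0.1]],"rot":[[0,0,0],[0,0,0],[0,0,0],[0,0,0],[0,0,0],[0,0,0],[0,0,0],[0,0,0]],"hand":[0,0,0,0,0,0,0,0]}'
python3 look.py s6
```

```text
clock: 6.43
position: [0.481, -0.1054, 0.012]
eef_rot: [0.0, 0.998, -0.07, -0.0]
contact_force: [-0.2, -0.3, 0.5]
grip_width: 0.0004
6.4333 [ 0.481  -0.1054  0.012 ] [-0.23 -0.3   0.47]
tip z min [0.05046999 0.05144664 0.05277561] 478
```

View pics/s6.png

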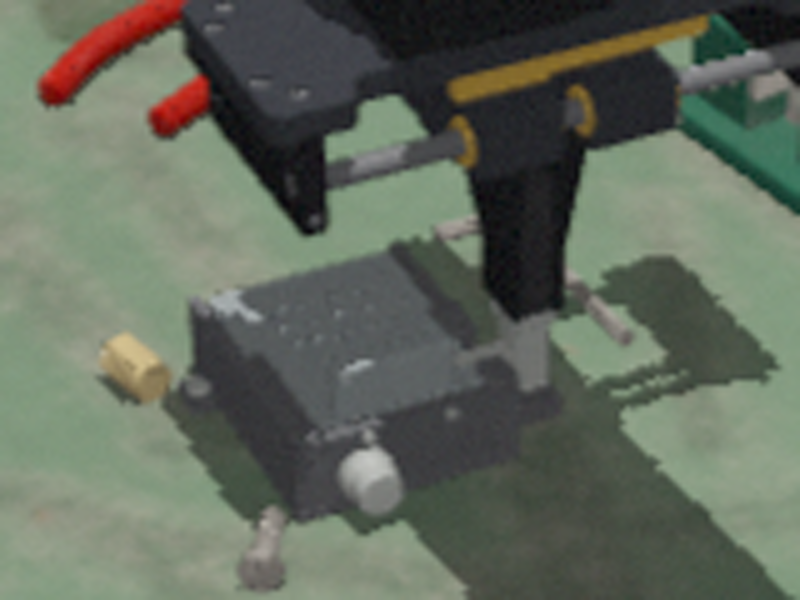

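The tip is now nearly on the pad and the force is still about 0. Another 7 mm.

```bash
python3 -m inch '{"dp":[[0,0,0.1],[0,0,0.1],[0,0,0.1],[0,0,0.1],[0,0,0.1],[0,0,0.05],[0,0,0],[0,0,0]],"rot":[[0,0,0],[0,0,0],[0,0,0],[0,0,0],[0,0,0],[0,0,0],[0,0,0],[0,0,0]],"hand":[0,0,0,0,0,0,0,0]}'
python3 look.py s7
```

```text
clock: 7.15
position: [0.4811, -0.1054, 0.0067]
eef_rot: [0.0, 0.998, -0.07, 0.0]
contact_force: [-0.2, -0.1, 1.9]
grip_width: 0.0003
7.15 [ 0.4811 -0.1054  0.0067] [-0.21 -0.06  1.88]
tip z min [0.05000501 0.05107778 0.05259626] 443
```

View pics/s7.png

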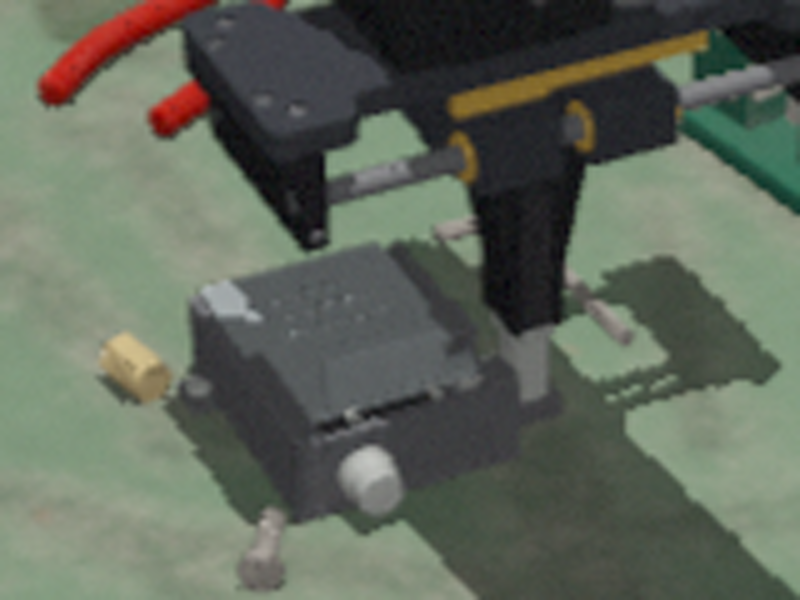

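The cover has sprung forward, with a gap at the near end at about (380,410). I press the tab right down to make sure it passes 4 mm.

```bash
python3 -m inch '{"dp":[[0,0,0.05],[0,0,0.05],[0,0,0.05],[0,0,0.05],[0,0,0.05],[0,0,0],[0,0,0],[0,0,0]],"rot":[[0,0,0],[0,0,0],[0,0,0],[0,0,0],[0,0,0],[0,0,0],[0,0,0],[0,0,0]],"hand":[0,0,0,0,0,0,0,0]}'
python3 look.py s8
```

```text
clock: 7.87
position: [0.4811, -0.1054, 0.0049]
eef_rot: [0.0, 0.998, -0.07, -0.0]
contact_force: [-2.9, 0.1, 11.2]
grip_width: 0.0002
7.8667 [ 0.4811 -0.1054  0.0049] [-2.92  0.08 11.21]
tip z min [0.05014895 0.05144436 0.05278501] 454
```

View pics/s8.png

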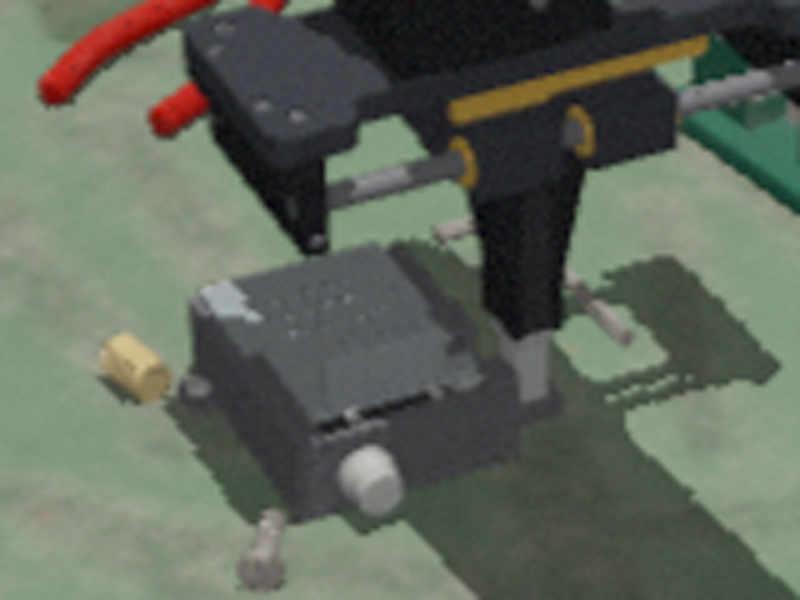

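The tab has bottomed out at 11 N, which fixes the calibration: TCP reading 0.0049 means tip at 36 mm. The cover is free. Next I lift 30 mm and move behind the rib, to box x -62 and y 0.

```bash
python3 -m inch '{"dp":[[0,0,-1],[0,0,-1],[0,0,-1],[-0.9,-1.25,0],[-0.9,-1.25,0],[-0.9,-1.25,0],[-0.9,-1.25,0],[0,0,0]],"rot":[[0,0,0],[0,0,0],[0,0,0],[0,0,0],[0,0,0],[0,0,0],[0,0,0],[0,0,0]],"hand":[0,0,0,0,0,0,0,0]}'
python3 -m inch '{"dp":[[0,0,0.4],[0,0,0.4],[0,0,0.4],[0,0,0.4],[0,0,0.4],[0,0,0.2],[0,0,0],[0,0,0]],"rot":[[0,0,0],[0,0,0],[0,0,0],[0,0,0],[0,0,0],[0,0,0],[0,0,0],[0,0,0]],"hand":[0,0,0,0,0,0,0,0]}'
python3 look.py s9
python3 - <<'E'
from h import *
p,d=snapshot('side'); cv2.imwrite('pics/sd9.png',cv2.resize(p[180:290,230:370,::-1],None,fx=5.5,fy=5.5,interpolation=cv2.INTER_CUBIC))
T=tcp(); p,d=snapshot('wrist'); cv2.imwrite('pics/w9.png',p[:,:,::-1])
m=np.zeros((480,640),bool); m[0:330,150:500]=1
C=cloud('wrist',m,d,T); 
S=C[(C[:,2]>.043)&(C[:,2]<.055)&(C[:,1]>-.085)&(C[:,1]<-.02)&(C[:,0]>.46)&(C[:,0]<.52)]
if len(S): print('rib',len(S),S.mean(0),cv2.minAreaRect((S[:,:2]*1000).astype(np.float32)))
E
```

```text
clock: 8.58
position: [0.4498, -0.0467, 0.0334]
eef_rot: [-0.0, 0.998, -0.068, -0.001]
contact_force: [-0.4, 1.4, -0.5]
grip_width: 0.0004
clock: 9.25
position: [0.4523, -0.0508, 0.0119]
eef_rot: [-0.0, 0.998, -0.071, -0.0]
contact_force: [-0.5, -0.2, -0.2]
grip_width: 0.0002
9.25 [ 0.4523 -0.0508  0.0119] [-0.49 -0.21 -0.17]
tip z min [0.05022451 0.05259656 0.05516537] 799
rib 2631 [ 0.48211816 -0.05620534  0.04722559] ((476.2701110839844, -55.31947326660156), (39.87073516845703, 28.082223892211914), 81.836669921875)
```

View pics/s9.png

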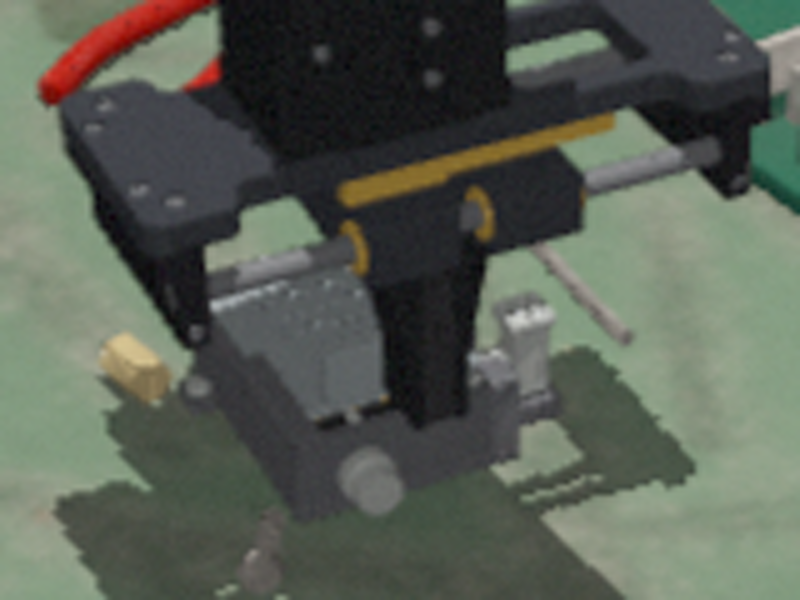

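View pics/w9.png

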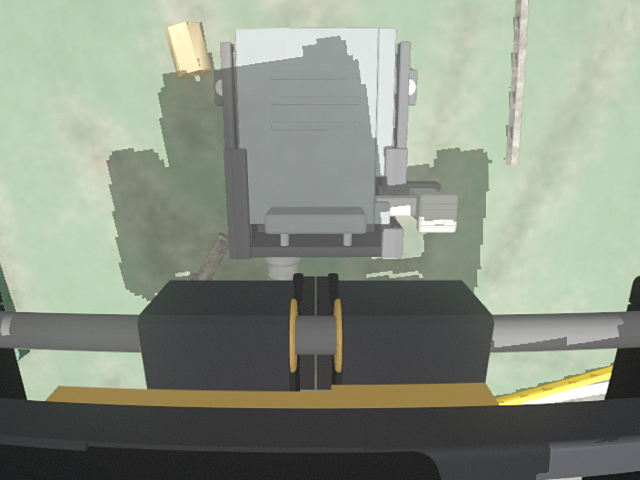

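View pics/sd9.png

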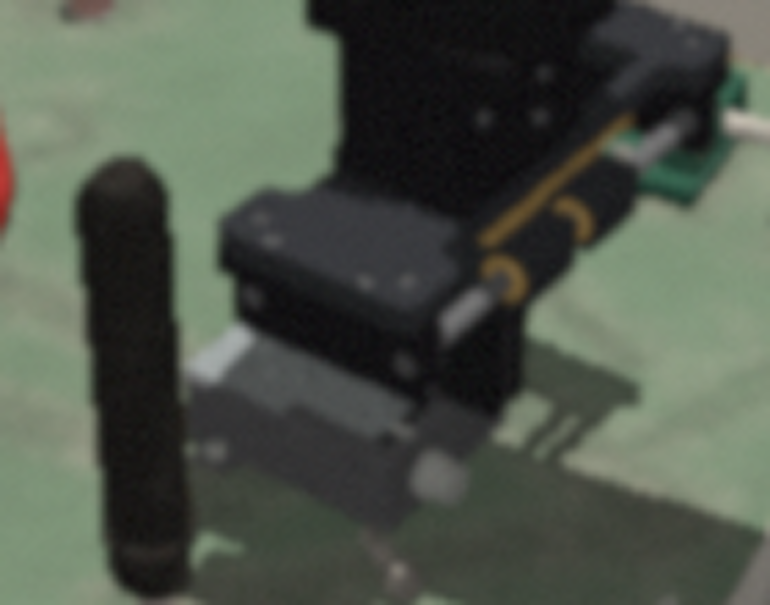

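The cover is sprung forward about 8 mm. In the wrist view the rib (315,220) is centred on the fingers (315) and the box edges are parallel to the tool. I lower 6 mm to a tip height of about 37 mm and approach the rib.

```bash
python3 -m inch '{"dp":[[0,0,0.3],[0,0,0.3],[0,0,0],[0.3,0,0],[0.3,0,0],[0.3,0,0],[0.3,0,0],[0,0,0]],"rot":[[0,0,0],[0,0,0],[0,0,0],[0,0,0],[0,0,0],[0,0,0],[0,0,0],[0,0,0]],"hand":[0,0,0,0,0,0,0,0]}'
python3 -m inch '{"dp":[[0.2,0,0],[0.2,0,0],[0.2,0,0],[0.2,0,0],[0.2,0,0],[0.2,0,0],[0.2,0,0],[0,0,0]],"rot":[[0,0,0],[0,0,0],[0,0,0],[0,0,0],[0,0,0],[0,0,0],[0,0,0],[0,0,0]],"hand":[0,0,0,0,0,0,0,0]}'
python3 - <<'E'
from h import *
o=get_obs(); print(o['contact_force'])
p,d=snapshot('wrist'); cv2.imwrite('pics/w10.png',p[:,:,::-1])
E
```

```text
clock: 10.07
position: [0.4653, -0.0525, 0.0063]
eef_rot: [-0.0, 0.998, -0.07, 0.0]
contact_force: [-0.7, 0.1, -0.1]
grip_width: 0.0005
clock: 10.73
position: [0.4782, -0.0546, 0.006]
eef_rot: [-0.0, 0.998, -0.071, -0.0]
contact_force: [-1.2, -0.1, -0.0]
grip_width: 0.0009
[-1.17543942 -0.10972052 -0.02566043]
```

View pics/w10.png

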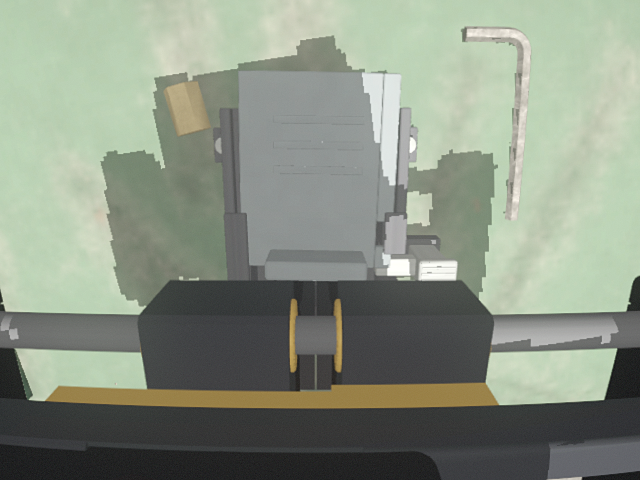

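Contact is light at about 1 N and the cover is already sliding, its far edge now past the guide ends. I push on at 48 mm/s.

```bash
python3 -m inch '{"dp":[[0.3,0,0],[0.4,0,0],[0.4,0,0],[0.4,0,0],[0.4,0,0],[0.4,0,0],[0.4,0,0],[0.3,0,0]],"rot":[[0,0,0],[0,0,0],[0,0,0],[0,0,0],[0,0,0],[0,0,0],[0,0,0],[0,0,0]],"hand":[0,0,0,0,0,0,0,0]}'
python3 - <<'E'
from h import *
o=get_obs(); print(o['contact_force'])
p,d=snapshot('wrist'); cv2.imwrite('pics/w11.png',p[:,:,::-1])
p,d=snapshot('scene'); cv2.imwrite('pics/s11.png',cv2.resize(p[190:310,240:400,::-1],None,fx=5,fy=5,interpolation=cv2.INTER_CUBIC))
E
```

```text
clock: 11.45
position: [0.5085, -0.0587, 0.0062]
eef_rot: [-0.0, 0.998, -0.07, 0.0]
contact_force: [-0.7, 0.2, -0.6]
grip_width: 0.0004
[-0.67570235  0.18977238 -0.55489957]
```

View pics/w11.png

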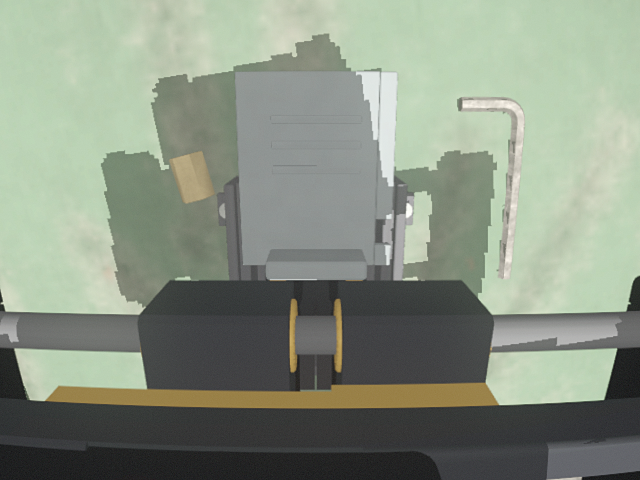

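View pics/s11.png

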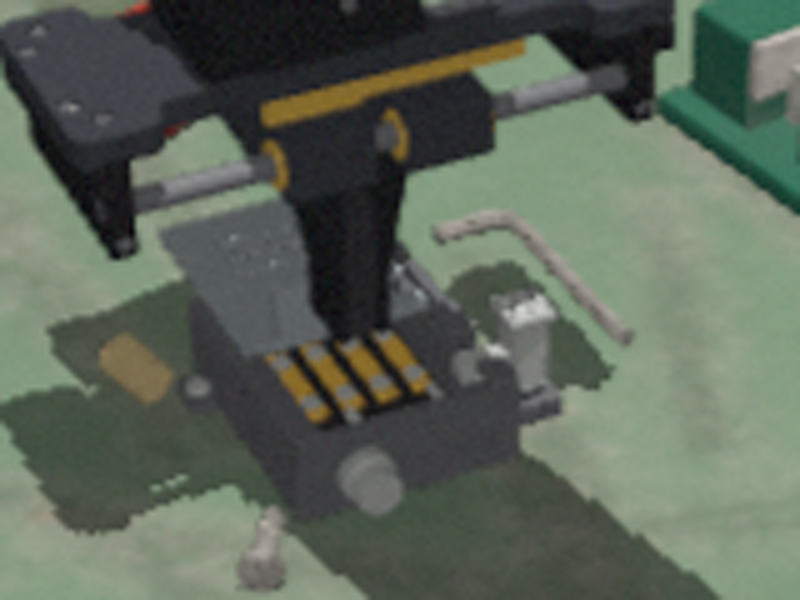

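The cover has travelled about 43 mm, still square and level, with the terminals uncovered. I continue a bit slower through the tipping.

```bash
python3 -m inch '{"dp":[[0.3,0,0],[0.3,0,0],[0.3,0,0],[0.3,0,0],[0.3,0,0],[0.3,0,0],[0.3,0,0],[0.3,0,0]],"rot":[[0,0,0],[0,0,0],[0,0,0],[0,0,0],[0,0,0],[0,0,0],[0,0,0],[0,0,0]],"hand":[0,0,0,0,0,0,0,0]}'
python3 - <<'E'
from h import *
o=get_obs(); print(o['contact_force'])
p,d=snapshot('wrist'); cv2.imwrite('pics/w12.png',p[:,:,::-1])
p,d=snapshot('scene'); cv2.imwrite('pics/s12.png',cv2.resize(p[190:310,240:400,::-1],None,fx=5,fy=5,interpolation=cv2.INTER_CUBIC))
E
```

```text
clock: 12.22
position: [0.5318, -0.0621, 0.006]
eef_rot: [0.0, 0.998, -0.07, -0.0]
contact_force: [-0.5, -0.3, -0.4]
grip_width: 0.0001
[-0.49342625 -0.25207368 -0.37455863]
```

View pics/w12.png

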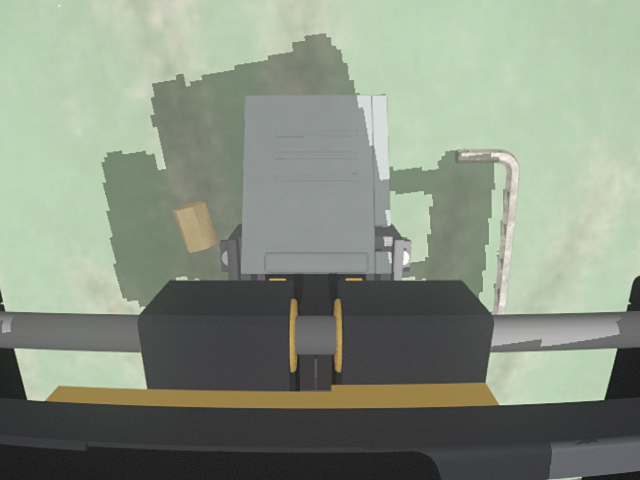

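View pics/s12.png

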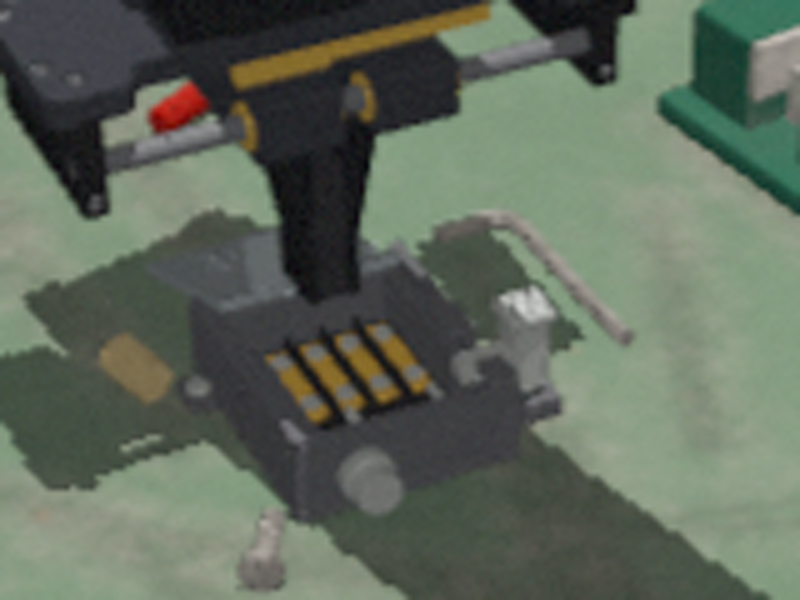

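The cover has tipped over the end wall, far edge down, and still lies against the fingers without twisting. Another 20 mm should bring it off.

```bash
python3 -m inch '{"dp":[[0.25,0,0],[0.25,0,0],[0.25,0,0],[0.25,0,0],[0.25,0,0],[0.25,0,0],[0.25,0,0],[0.25,0,0]],"rot":[[0,0,0],[0,0,0],[0,0,0],[0,0,0],[0,0,0],[0,0,0],[0,0,0],[0,0,0]],"hand":[0,0,0,0,0,0,0,0]}'
python3 - <<'E'
from h import *
o=get_obs(); print(o['contact_force'])
p,d=snapshot('wrist'); cv2.imwrite('pics/w13.png',p[:,:,::-1])
p,d=snapshot('scene'); cv2.imwrite('pics/s13.png',cv2.resize(p[190:310,240:400,::-1],None,fx=5,fy=5,interpolation=cv2.INTER_CUBIC))
E
```

```text
clock: 12.98
position: [0.5518, -0.0649, 0.0062]
eef_rot: [0.0, 0.998, -0.07, 0.0]
contact_force: [0.0, 0.1, 1.4]
grip_width: 0.0008
[0.04233669 0.1325834  1.44019545]
```

View pics/w13.png

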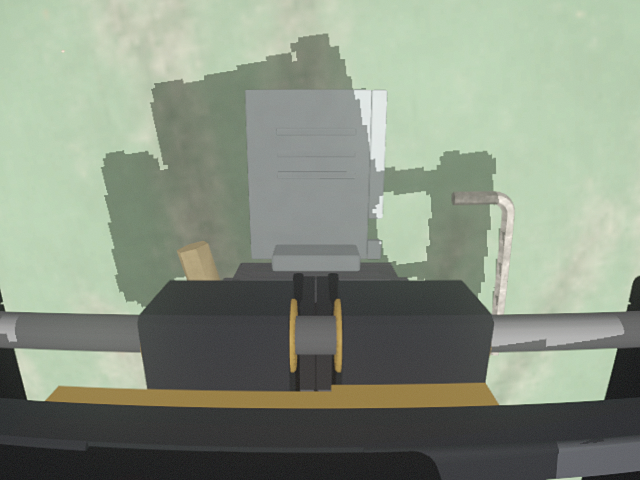

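View pics/s13.png

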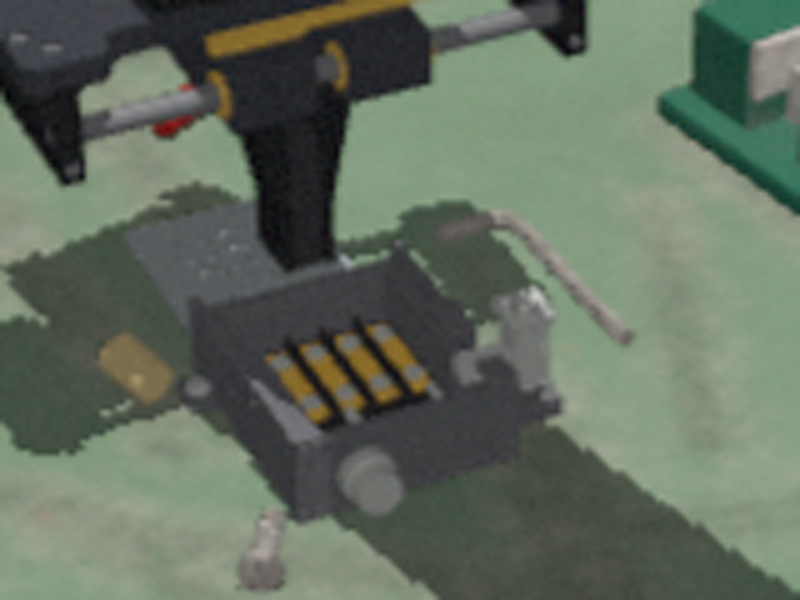

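The cover seems to have dropped beyond the end wall. I retreat straight up and measure.

```bash
python3 -m inch '{"dp":[[-0.2,0,-0.5],[-0.2,0,-1],[0,0,-1.5],[0,0,-2],[0,0,-2],[0,0,-1],[0,0,0],[0,0,0]],"rot":[[0,0,0],[0,0,0],[0,0,0],[0,0,0],[0,0,0],[0,0,0],[0,0,0],[0,0,0]],"hand":[0,0,0,0,0,0,0,0]}'
python3 - <<'E'
from h import *
o=get_obs(); print(o['contact_force'])
T=tcp(); p,d=snapshot('wrist'); cv2.imwrite('pics/w14.png',p[:,:,::-1])
r=outline_of('cover','wrist')
m=r[0]['pixels']; print(r[0]['score'],r[0]['location'],m.sum())
m=cv2.erode(m.astype(np.uint8),np.ones((3,3)))>0
def box(C):
    a=np.radians(-8); R=np.array([[np.cos(a),-np.sin(a)],[np.sin(a),np.cos(a)]]); return np.c_[(C[:,:2]-[.514,-.060])@R,C[:,2]]
B=box(cloud('wrist',m,d,T)); B=B[B[:,0]>.03]
print(np.round(np.percentile(B,[1,50,99],axis=0),4).tolist())
S=B[B[:,2]<.012]; A=np.c_[S[:,:2],np.ones(len(S))]; c=np.linalg.lstsq(A,S[:,2],rcond=None)[0]; print('plane tilt',c[:2],'top z',np.median(S[:,2]), 'mean',S.mean(0)); print(cv2.minAreaRect((B[:,:2]*1000).astype(np.float32)))
p,d=snapshot('scene'); cv2.imwrite('pics/s14.png',cv2.resize(p[150:350,180:480,::-1],None,fx=2.66,fy=2.66,interpolation=cv2.INTER_CUBIC))
for t in ['bolt','hex_key','offcut','tweezers','pencil']:
    r=outline_of(t,'scene')
    for k in r[:2]:
        C=cloud('scene',k['pixels'],d); print(t,round(k['score'],2),np.round(k['location']),np.round(np.median(C,0),3))
E
```

```text
clock: 13.75
position: [0.5476, -0.0645, 0.0866]
eef_rot: [0.0, 0.998, -0.071, 0.001]
contact_force: [-0.0, 0.0, 0.3]
grip_width: -0.0001
[-0.02636047  0.02493577  0.33826516]
0.93 [154.3, 314.4] 12332
[[0.0465, -0.0315, 0.0018], [0.0859, -0.0002, 0.0035], [0.123, 0.0298, 0.022]]
plane tilt [-2.31647692e-03 -9.72296650e-05] top z 0.003464911490063588 mean [ 0.08803617 -0.00046078  0.00350926]
((84.33719635009766, -0.7447719573974609), (63.55251693725586, 78.63085174560547), 89.95821380615234)
hex_key 0.68 [242. 347.] [ 0.542 -0.155  0.003]
hex_key 0.25 [239. 285.] [ 0.607 -0.069  0.003]
tweezers 0.95 [344. 301.] [0.37  0.039 0.003]
tweezers 0.35 [241. 288.] [ 0.607 -0.07   0.003]
pencil 0.74 [297. 427.] [ 0.353 -0.167  0.004]
```

View pics/w14.png

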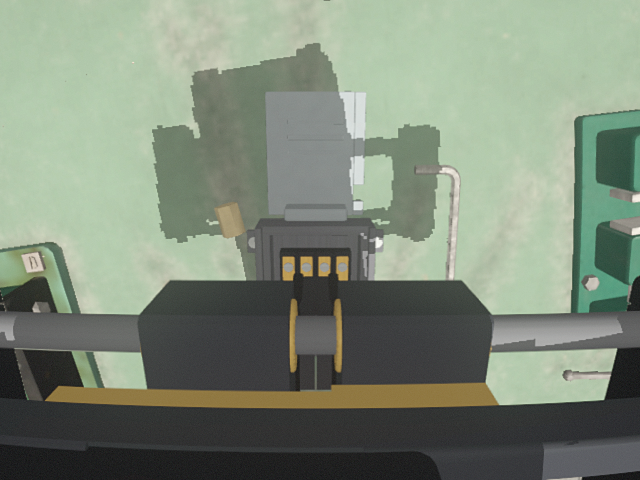

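View pics/s14.png

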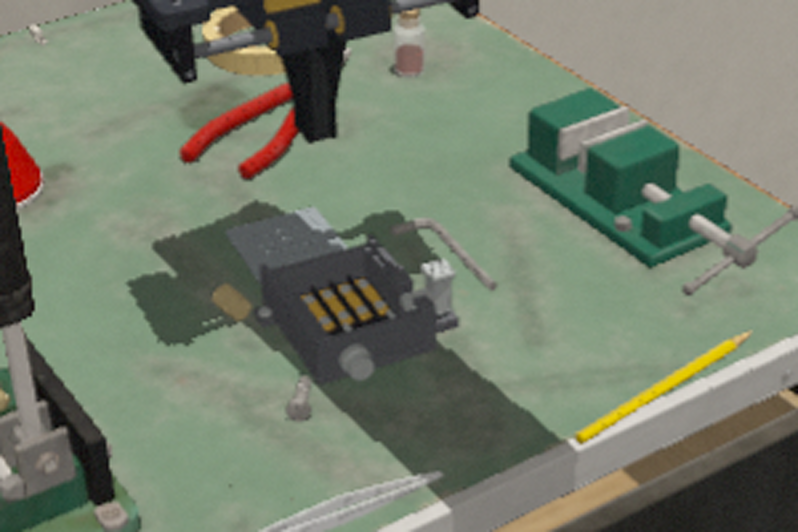

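The cover lies flat: its top is about 3.5 mm up, tilt is about 0.002 rad, the rib faces up, and its centre is at box x ≈ 84 mm. The robot is clear. The offcut (267,263) and the bolt head (292,303) are on the same pixels as before.

```bash
python3 -c "
from bench import *
print(get_obs()['clock'],get_obs()['contact_force']); print(hand_in())"
```

```text
14.15 [0.66874897 1.49216012 0.908678  ]
the job is handed in; nothing more can be done
None
```

I pressed the snap tab fully down with the shut fingertips, and the cover sprang free. I then pushed it by its rib until it dropped off the far end, backed the arm away, and handed in at 14.2 s of the 37 s allowed. No verdict is reported.

**Last checks:**
- **Cover:** it lies flat and rib up, with its centre about 84 mm along the box's x, its top about 3.5 mm above the worktop and a tilt of about 0.002 rad.
- **Forces:** the tab bottomed out at about 11 N. Readings taken during the push were about 1 N.
- **Bystanders:** the tweezers and hex key measured within about 3 mm of where they started. The bolt and offcut were not found by the network in the last picture, but in the image they sit where they did before. The pencil's reading moved 17 mm along its length, under the 20 mm limit. I took that as a change in how much of it was outlined, since the arm did not go near it, but I did not measure it again.

**Disagreements:**
- **Fingertip height:** the real fingertips are about 30 mm above the reported TCP. I set heights from the pictures and from where the tab bottomed out, not from the stated tool frame.
- **Box position:** the scene and wrist cameras placed the box 3 to 4 mm apart. I went with the wrist camera.

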